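Hang the folded trivet on the slanted display peg

ROBOT

A 6-joint arm with a two-finger parallel gripper is mounted at the origin on the work surface. World frame = base frame: x ahead of the robot, y to its left, z up, the work surface at z = 0. Lengths are in m, angles in rad, forces in N, time in s.
With the tool pointing down it reaches from about 0.3 to 0.775 m from the base axis. Payload 14.6 kg.
Tool frame: the origin (TCP) lies at the very end of the fingers, on their centre line; the grasp point (between the pads) lies 19 mm behind it; y points along the fingers, z is the direction in which the jaws open and shut, and the axes are right-handed (so a half turn about y gives the same grasp; the last joint's range is limited). The gripper opens to 94 mm and grips with 3 to 60 N. Pads are 16 mm wide; open, the fingers measure 119 mm over their backs; the gripper's body (75 mm by 177 mm) begins 78 mm behind the grasp point.
Start: joints at [-1.382, 0.3, 1.521, -0, 1.321, -0.067], TCP at [0.139, -0.532, 0.205] pointing down, gripper open.
Joint ranges: [-3.03, 3.03], [-0.79, 2.21], [0.23, 2.52], [-1.04, 4.18], [0, 3.07], [-2.55, 2.55]. Speed limits (rad/s): [2.22, 2.22, 2.57, 3.14, 3.14, 3.14].

INTERFACE

Orientations are given as [roll, pitch, yaw] about the fixed x, y, z axes, in that order (R = Rz(yaw) Ry(pitch) Rx(roll)).
In Python, from station import get_obs, camera, hand_in, masks_of gives the robot as it stands.
- The arm moves only by the shell command python3 -m jog 'ROWS' [FORCE]. ROWS is text: rows parted by semicolons, each of 7 numbers parted by spaces: the shift along the world's x, y, z in mm, then the turn, a rotation vector about the world's x, y, z in degrees, then the closure, from 0 (fully open) to 1 (shut). A call has 1 to 10 rows; each row is the pose to reach, as a shift and turn from the pose measured when the call began; what a row does not reach only later rows make up. A row lasts 1/12 s, in which the tool goes at most 41.7 mm and 7.16 degrees, less where a joint would pass 70% of its speed; a pose out of reach is approached as far as the arm can. A call with a gripper value outside its range is refused whole. The fingers move at their own pace and stop on an object; FORCE is the grip in N (left out, the last holds). Time passes only in rows, so rows that repeat a pose let the fingers close. It gives the time, the measured TCP pose, the force and the opening at its end, in the units of the state.
- get_obs(): the state, without advancing time (a new reading comes with each control period).
- camera(name): name is "scene" or "top" or "wrist"; returns a dict with "img" (400x640x3 uint8, red, green, blue), "range_z" (400x640 float32, m along the optical axis (not along the pixel's ray), 0 where there is no reading), "fx", "fy", "cx", "cy" (pixels), "k1" (the pictures are not rectified: a ray, as slopes to the right and down, at radius r is drawn at 1 + k1 r^2 times it, then the intrinsics apply), "rvec" (rotation vector, rad) and "tvec" (3), from world to camera coordinates, as OpenCV has them. Camera axes: x right, y down, z forward; pixel columns grow to the right and rows downward; lengths in m; the calibration is good to about 2 mm. A picture is of the moment at which its call begins.
- hand_in(): hands the job in, once; it reports no verdict.
Trained networks look in the newest picture that a camera, given by its name, has taken for a name from the list of things; names that differ only in an ending like _2 or _b are one class to them, and where a whole thing is asked for, a point or a joint stands for the part that bears it (a point fixed in the world has none). Each returns a list of dicts, best first, with "conf" (0 to 1); they miss things now and then, are a little off and sometimes report something else, mostly with a low value. They report only what shows in the picture. A call takes as long as a camera call. They do not tell look-alikes from the thing itself.
- masks_of(thing, camera): "mask" (400x640 bool, what is visible of it) and "extent" ([left, top, right, bottom] in pixels, round what is visible of it).
The state is a dict: "time_s": time; "qpos": joint angles; "joint_vel": joint speeds; "tau": joint torques, N m; "ee_pos": TCP position; "eef_rot": TCP orientation; "force": force on the tool from outside, world axes, zero at the start; "moment": the same for the moment, N m; "grip_width": finger opening in m.
Only numpy, scipy, OpenCV 4.12 (cv2) and the standard library are available. Lean on these libraries where they do the work, as an engineer would, in place of code of your own. Each camera call takes 0.05 s, during which the arm holds its last target.

TASK

Hang the folded aluminium trivet on the peg of the sloping teak rack: slide its ring down over the peg, along the peg, as far as the board, so that the trivet lies flat on the sloping board with its bar pointing straight down the slope. Let go of it, and leave the skimmer and the cazuela where they are.

Things in the scene. Friction and masses are not known exactly. Their poses are not given: they have to be found in the camera images.
- trivet_mid (a point): Centre of the bar, half-way up (9 mm above the table), of the loose folded aluminium trivet (0.17 kg) lying flat: a straight bar 140 mm long, 28 mm wide (24 mm in its upper half), 18 mm thick, with a round hanging ring on one end. x points along the bar to the ring, z out of its upper face. Grip the bar here, across its width.
- trivet_ring (a point): Centre of the trivet's hanging ring, 96 mm from the middle of the bar along its x and at the same half-thickness. The ring lies in the plane of the bar: 8 mm thick wire, opening 44 mm across, 60 mm outside. Axes as for the bar.
- peg: Fixed round peg, 14 mm thick, 57 mm long, brass tip, square on the rack's flat sloping teak board. Origin: where its axis meets the board; z along the peg to its tip (50 degrees above level), x straight up the slope, y level across. The bare board is 160 mm wide, rises at 40 degrees and reaches 190 mm down the slope from the peg, 50 mm up.
- skimmer: Stainless skimmer, a bystander to leave alone: flat perforated disc 84 mm across on a thin handle with a small eye, about 245 mm long in all and at most 14 mm high, lying flat on the table. Origin under its middle, on the table; x points along the handle to the disc.
- cazuela: Terracotta cazuela, a bystander to leave alone: open round dish 150 mm across, 48 mm high, with two small lugs (184 mm over the lugs), standing on the table. Origin at the centre of its underside, z up.
Mind the look-alikes: they are no part of the job. What is shaped like the part that bears trivet_mid but blue or orange is not meant.

How it is judged:
By the outcome, as a careful person would: the job done as asked, in the order asked, and still so for the second after the job is handed in, with the robot touching nothing.
It also fails if it takes over 38 s, if anything falls off the work surface, if the arm or the gripper's body presses on something with over 40 N, if the wrist force passes 120 N, or if a joint passes its speed limit or range.

## Working session

There is one attempt and no reset: what is moved stays moved. The work goes in short steps, Python scripts to look and compute and a shell command to move; the robot and the scene stay as the last step left them, time stands still between calls to the robot, and variables do not carry over. Pictures are saved under pics/ and viewed, and the job is handed in when it is done.

```bash
ls; mkdir -p pics
cat > h.py <<'E'
import numpy as np, cv2
from station import get_obs, camera, hand_in, masks_of
from scipy.spatial.transform import Rotation as R
def snap(n,f):
    c=camera(n); cv2.imwrite('pics/'+f,c['img'][:,:,::-1]); return c
def cloud(c):
    z=c['range_z']; v,u=np.mgrid[0:400,0:640]
    xd=(u-c['cx'])/c['fx']; yd=(v-c['cy'])/c['fy']
    x,y=xd.copy(),yd.copy()
    for _ in range(8):
        s=1+c['k1']*(x*x+y*y); x=xd/s; y=yd/s
    P=np.stack([x*z,y*z,z],-1)
    Rm=cv2.Rodrigues(np.array(c['rvec'],float))[0]
    W=(P-np.array(c['tvec']).ravel())@Rm
    W[z<=0]=np.nan
    return W
E
python3 - <<'E'
from h import *
for n in ['scene','top']:
    c=snap(n,n+'0.png'); np.savez(n+'0.npz',**c)
    W=cloud(c)
    for t in ['trivet_mid','trivet_ring','peg','skimmer','cazuela']:
        for m in masks_of(t,n):
            mm=m['mask']; print(n,t,round(m['conf'],2),m['extent'],mm.sum(),np.nanmedian(W[mm],0).round(3), c['img'][mm].mean(0).round())
print(get_obs())
E
```

```text
pics
scene trivet_mid 0.91 [402.9, 153.9, 423.4, 193.7] 297 [0.424 0.44  0.017] [206.  92.  12.]
scene trivet_mid 0.63 [320.2, 133.4, 372.9, 156.4] 419 [0.194 0.352 0.015] [ 47.  68. 144.]
scene trivet_mid 0.61 [304.4, 205.1, 351.6, 242.0] 437 [0.452 0.1   0.017] [153. 148. 146.]
scene trivet_mid 0.55 [216.9, 214.6, 280.2, 250.1] 560 [ 0.377 -0.111  0.015] [ 31.  64. 156.]
scene trivet_ring 0.86 [322.2, 133.8, 372.3, 156.5] 383 [0.194 0.355 0.015] [ 41.  65. 146.]
scene trivet_ring 0.8 [399.1, 152.8, 421.3, 194.0] 334 [0.421 0.444 0.017] [205.  93.  14.]
scene trivet_ring 0.7 [300.3, 204.9, 351.5, 244.8] 509 [0.459 0.102 0.016] [156. 150. 147.]
scene trivet_ring 0.63 [217.7, 214.1, 278.3, 247.4] 452 [ 0.377 -0.121  0.017] [ 24.  62. 156.]
scene peg 0.49 [247.2, 270.6, 261.1, 290.3] 166 [ 0.642 -0.189  0.164] [86. 51. 22.]
scene skimmer 0.59 [353.3, 171.9, 401.0, 226.2] 575 [0.513 0.283 0.007] [144. 138. 135.]
scene cazuela 0.84 [339.8, 267.1, 400.8, 324.1] 2716 [0.733 0.084 0.015] [160.  77.  39.]
top trivet_mid 0.87 [299.3, 180.9, 325.2, 245.1] 613 [0.453 0.106 0.016] [128. 122. 117
[... 769 characters left out ...]
39.2] 2175 [0.746 0.078 0.011] [121.  71.  43.]
{'time_s': 0.6, 'qpos': array([-1.38162748e+00,  2.99900141e-01,  1.52104722e+00, -1.33365081e-05,
        1.32070008e+00, -6.65860935e-02]), 'joint_vel': array([ 0.00036288,  0.00297172, -0.00013678, -0.00050074,  0.00240636,
        0.00036642]), 'tau': array([-2.20168708e-04, -5.31484365e+01, -3.52830040e+01,  7.07842223e-02,
        2.12934235e-02,  6.86707267e-06]), 'ee_pos': array([ 0.13913227, -0.5320802 ,  0.20542551]), 'eef_rot': array([-1.57085186e+00, -9.24700774e-06, -2.88583441e+00]), 'force': array([-0.42926935, -0.25679558, -0.28357018]), 'moment': array([-0.04680668, -0.0170102 ,  0.044003  ]), 'grip_width': 0.09414770945011648}
```

View pics/top0.png

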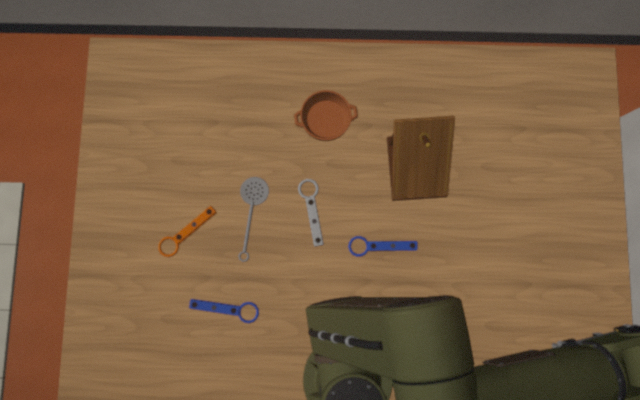

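View pics/scene0.png

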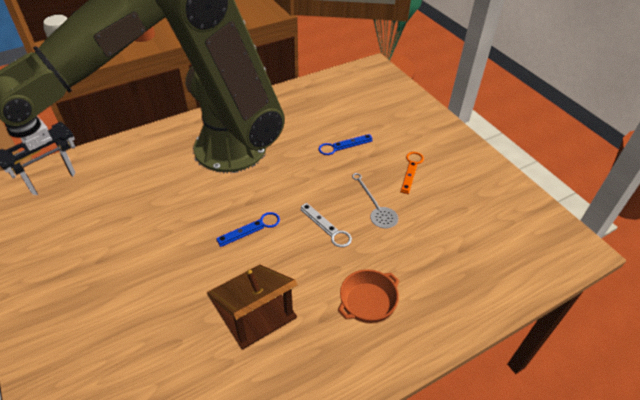

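Run:
```python
import cv2
a=cv2.imread('pics/top0.png');b=cv2.imread('pics/scene0.png')
cv2.imwrite('pics/c1.png',cv2.resize(a[165:265,280:380],None,fx=4,fy=4,interpolation=2))
cv2.imwrite('pics/c2.png',cv2.resize(a[80:260,340:500],None,fx=3,fy=3,interpolation=2))
cv2.imwrite('pics/c3.png',cv2.resize(b[240:370,140:300],None,fx=4,fy=4,interpolation=2))
```

```text
(no output)
```

View pics/c1.png

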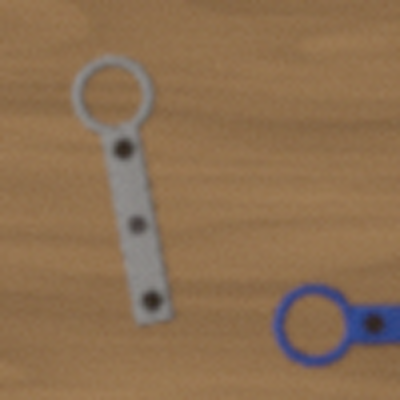

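View pics/c2.png

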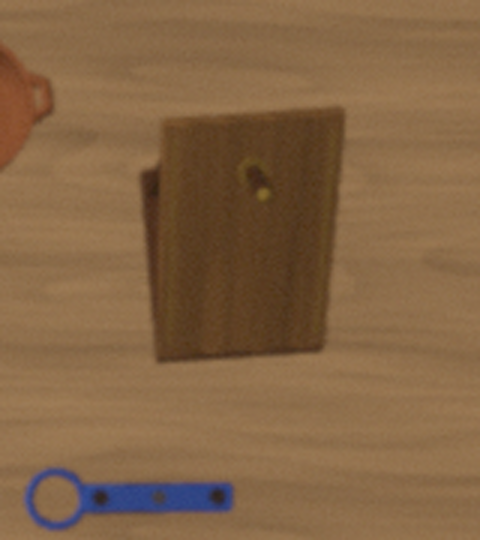

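View pics/c3.png

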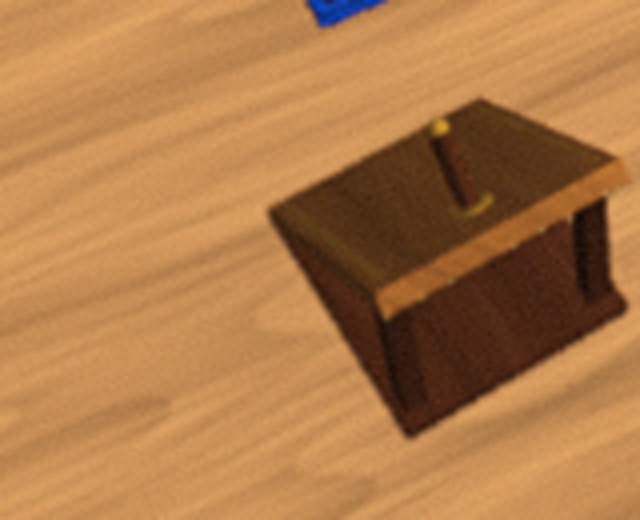

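Candidates in the top view: aluminium trivet (313,213), the orange one (188,232), the blue ones (388,246) and (224,310), and the skimmer (250,215), also grey. The crop shows the plain grey bar with a ring at (308,188), so that one is the trivet. The peg tip is at (428,145) in the top view and (250,272) in the scene view.

```bash
cat > m.py <<'E'
from h import *
for n in ['top','scene']:
    c=dict(np.load(n+'0.npz')); W=cloud(c); img=c['img'].astype(int)
    sat=img.max(2)-img.min(2)
    # trivet
    D=np.linalg.norm(W[:,:,:2]-[0.47,0.106],axis=2)
    m=(sat<35)&(D<0.14)&(W[:,:,2]<0.04)&(W[:,:,2]>-.01)&(W[:,:,1]<0.2)
    k,l,s,_=cv2.connectedComponentsWithStats(m.astype(np.uint8)); i=1+s[1:,4].argmax(); m=l==i
    # ray positions at plane z=const to avoid depth noise
    def proj(u,v,z):
        p=cv2.undistortPoints(np.array([[[u,v]]],float),np.array([[c['fx'],0,c['cx']],[0,c['fy'],c['cy']],[0,0,1]]),np.array([c['k1'],0,0,0,0.]))[0,0] 
        Rm=cv2.Rodrigues(np.array(c['rvec'],float))[0]; o=-Rm.T@np.array(c['tvec']).ravel(); d=Rm.T@np.array([p[0],p[1],1]); return o+d*(z-o[2])/d[2]
    vv,uu=np.nonzero(m)
    P=np.array([proj(u,v,0.017) for u,v in zip(uu,vv)])[:,:2]
    print(n,len(P),'z',np.nanmedian(W[m][:,2]))
    mu=P.mean(0); w,V=np.linalg.eigh(np.cov((P-mu).T)); ax=V[:,1]; ax*=np.sign(ax[0])
    t=(P-mu)@ax; sdev=(P-mu)@np.array([-ax[1],ax[0]])
    # bar only
    b=t<np.percentile(t,1)+0.12
    for _ in range(3):
        mb=P[b].mean(0); w,V=np.linalg.eigh(np.cov((P[b]-mb).T)); ax=V[:,1]*np.sign(V[0,1]); t=(P-mb)@ax; b=t<t.min()+0.135
    perp=np.array([-ax[1],ax[0]])
    print(' yaw',np.degrees(np.arctan2(ax[1],ax[0])),'ends',t.min(),t.max(), 'len',t.max()-t.min(),'barcen',mb)
    r=(t>t.max()-0.062); rp=P[r]; cc,rad=cv2.minEnclosingCircle(rp.astype(np.float32)); print(' ring',cc,rad, 'from ring end mid:',mb+ax*(t.max()-0.126), 'width',np.percentile((P[b]-mb)@perp,[2,98]))
    # board
    m=(np.abs(W[:,:,0]-0.62)<0.12)&(np.abs(W[:,:,1]+0.19)<0.12)&(W[:,:,2]>0.02)&np.isfinite(W[:,:,2])
    B=W[m]; rng=np.random.default_rng(0); best=0
    for _ in range(500):
        a=B[rng.choice(len(B),3,False)]; nn=np.cross(a[1]-a[0],a[2]-a[0]); L=np.linalg.norm(nn)
        if L<1e-6: continue
        nn/=L; nn*=np.sign(nn[2]); 
        if abs(np.degrees(np.arccos(nn[2]))-40)>8: continue
        q=np.abs((B-a[0])@nn)<0.004
        if q.sum()>best: best=q.sum(); Q=q
    for _ in range(2):
        p0=B[Q].mean(0); nn=np.linalg.svd(B[Q]-p0,full_matrices=False)[2][2]; nn*=np.sign(nn[2]); Q=np.abs((B-p0)@nn)<0.004
    print(' board n',nn,'tilt',np.degrees(np.arccos(nn[2])),'az',np.degrees(np.arctan2(nn[1],nn[0])),'p0',p0,best,len(B))
    d=(B-p0)@nn
    y=np.cross(nn,[0,0,1]);y=-y/np.linalg.norm(y);x=np.cross(y,nn)
    if x[2]<0: x=-x;y=-y
    up=x; BB=(B[Q]-p0)@np.stack([x,y]).T
    rect=cv2.minAreaRect(BB.astype(np.float32)); print(' rect',rect, 'x',x,'y',y, 'pct',np.percentile(BB,[1,99],axis=0))
    g=(d>0.012)&(d<0.08); G=(B[g]-p0); print(' peg pts',g.sum())
    for e in np.c_[(G@x),(G@y),d[g]][np.argsort(-d[g])][:40:2]: print('   ',e.round(4),end='')
    print()
    bc=p0+0*x; np.savez(n+'_fit.npz',p0=p0,n=nn)
E
python3 m.py
```

```text
top 632 z 0.015590008589819406
 yaw 11.95212488337934 ends -0.06715743156796036 0.12657731947020126 len 0.19373475103816162 barcen [0.4330804  0.10307052]
 ring (0.5260995030403137, 0.12280000001192093) 0.03186485916376114 from ring end mid: [0.4336452  0.10319008] width [-0.0135667   0.01356238]
 board n [-0.6405948  -0.06010628  0.76552305] tilt 40.046453049279954 az -174.63969606499313 p0 [ 0.60798006 -0.18885763  0.09990276] 3853 4639
 rect ((-0.00483819842338562, -0.0004950910806655884), (0.16096672415733337, 0.2403259575366974), 89.67200469970703) x [0.76217536 0.07151404 0.64340848] y [-0.09341854  0.99562693  0.        ] pct [[-0.1209451  -0.07865963]
 [ 0.11148737  0.07824432]]
 peg pts 60
    [0.0675 0.0035 0.0617]    [0.0625 0.0048 0.0572]    [ 0.0615 -0.0007  0.056 ]    [0.0671 0.002  0.0552]    [0.0697 0.0021 0.0549]    [ 0.0575 -0.0014  0.0537]    [0.0577 0.0037 0.0534]    [ 0.0629 -0.0013  0.0531]    [0.0659 0.0039 0.0525]    [ 0.0675 -0.004   0.0513]    [ 0.0641 -0.007   0.0505]    [0.0671 0.0033 0.0492]    [0.061  0.0053 0.0481]    [0.068  0.0024 0.0452]    [0.0673 0
[... 685 characters left out ...]
5596), 0.04775822535157204) x [0.76494165 0.07260876 0.63999393] y [-0.0944959   0.99552525  0.        ] pct [[-0.13558314 -0.07501497]
 [ 0.09975678  0.08310817]]
 peg pts 116
    [0.0488 0.0032 0.0574]    [0.0492 0.0052 0.0565]    [0.0492 0.0022 0.0555]    [0.054  0.0001 0.0549]    [0.0516 0.011  0.0538]    [0.053  0.0025 0.0534]    [0.0552 0.0092 0.0528]    [ 0.0538 -0.0007  0.0527]    [0.0532 0.0015 0.0514]    [0.0507 0.0073 0.0505]    [0.059  0.0065 0.0498]    [0.0524 0.0059 0.0489]    [0.0463 0.     0.0483]    [0.0517 0.003  0.0477]    [0.0548 0.0096 0.0474]    [0.0549 0.0014 0.0466]    [0.0545 0.0036 0.0453]    [0.0513 0.0095 0.0442]    [0.0547 0.0026 0.0433]    [0.0546 0.0078 0.0431]
```

Top and scene agree on the trivet to about 5 mm: mid ≈ (0.435, 0.100), yaw ≈ 11.8°. Peg base ≈ (0.658, -0.186, 0.142), upslope azimuth 5.4°. I'll move above the trivet and refine with the wrist camera.

```bash
python3 -m jog '230 260 20 0 0 -1 0;230 260 20 0 0 -1 0;230 260 20 0 0 -1 0;230 260 20 0 0 -1 0;230 260 20 0 0 -1 0;230 260 20 0 0 -1 0;230 260 20 0 0 -1 0;230 260 20 0 0 -1 0;230 260 20 0 0 -1 0;230 260 20 0 0 -1 0'
```

```text
time_s: 1.43
ee_pos: [0.3709, -0.27, 0.2258]
eef_rot: [-1.57, 0.001, -2.899]
force: [0.9, -0.1, 0.0]
grip_width: 0.0937
```

```bash
python3 -m jog '64 370 -36 0 0 -2 0;64 370 -36 0 0 -2 0;64 370 -36 0 0 -2 0;64 370 -36 0 0 -2 0;64 370 -36 0 0 -2 0;64 370 -36 0 0 -2 0;64 370 -36 0 0 -2 0;64 370 -36 0 0 -2 0;64 370 -36 0 0 -2 0;64 370 -36 0 0 -2 0'
python3 -m jog '0 0 0 0 0 0 0;0 0 0 0 0 0 0'
python3 - <<'E'
from h import *
c=snap('wrist','w1.png'); np.savez('w1.npz',**c); W=cloud(c)
for t in ['trivet_mid','trivet_ring']:
  for m in masks_of(t,'wrist'): print(t,m['conf'],m['extent'],np.nanmedian(W[m['mask']],0))
o=get_obs();print(o['ee_pos'],o['eef_rot'],o['qpos'])
E
```

```text
time_s: 2.27
ee_pos: [0.435, 0.1039, 0.1892]
eef_rot: [-1.571, 0.0, -2.931]
force: [0.7, -0.7, -1.1]
grip_width: 0.094
time_s: 2.43
ee_pos: [0.435, 0.1033, 0.189]
eef_rot: [-1.571, -0.0, -2.93]
force: [0.2, -0.3, -0.6]
grip_width: 0.0939
trivet_mid 0.92 [389.5, 229.7, 563.8, 290.9] [ 0.37479134 -0.11061986  0.01786594]
trivet_mid 0.84 [294.0, 53.7, 348.9, 242.5] [0.46288377 0.105793   0.01790357]
trivet_mid 0.75 [0.7, 76.1, 57.6, 143.0] [0.4463667  0.407473   0.01788075]
trivet_mid 0.45 [1.0, 296.1, 140.7, 331.1] [0.2068021  0.43869341 0.01054133]
trivet_ring 0.89 [291.7, 52.2, 351.3, 241.6] [0.46633909 0.10584189 0.01783722]
trivet_ring 0.56 [387.2, 231.7, 559.4, 291.7] [ 0.37466593 -0.11093844  0.01783694]
trivet_ring 0.49 [0.8, 294.5, 142.7, 334.4] [0.20642217 0.43834131 0.01167288]
[0.43513714 0.10242605 0.18933131] [-1.57090545e+00  3.95754584e-04 -2.93281190e+00] [1.49133571e-01 8.36233367e-02 1.81778026e+00 1.40128488e-04
 1.23980052e+00 1.51110361e+00]
```

View pics/w1.png

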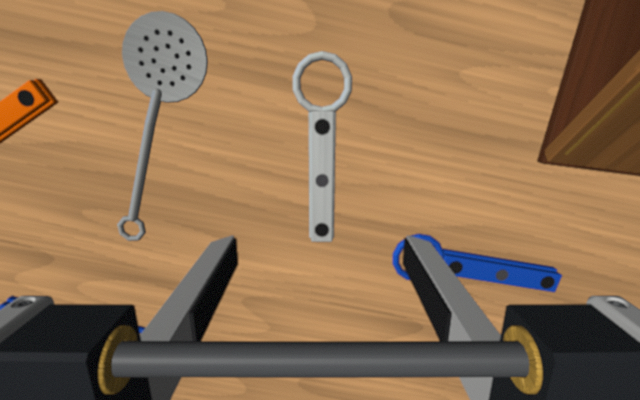

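The wrist picture shows the trivet upright with its ring at (322,81) and its middle hole at (322,181). I'll turn those pixels into positions.

Run:
```python
from h import *
c=dict(np.load('w1.npz')); W=cloud(c); img=c['img'].astype(int); sat=img.max(2)-img.min(2)
m=(sat<35)&(W[:,:,2]>0.006)&(W[:,:,2]<0.03); m[:45]=0;m[250:]=0;m[:,:285]=0;m[:,360:]=0
P=W[m][:,:2]; z=W[m][:,2]; print(m.sum(), np.median(z))
a=np.radians(11.8); d=np.array([np.cos(a),np.sin(a)])
t=P@d; B=t<t.min()+.13
for _ in range(3):
    mb=P[B].mean(0); V=np.linalg.eigh(np.cov((P[B]-mb).T))[1][:,1]; V*=np.sign(V[0]); t=(P-mb)@V; B=t<np.percentile(t,.3)+.135
p=np.array([-V[1],V[0]]); lo,hi=np.percentile(t,[.3,99.7]); s=(P[B]-mb)@p
print('yaw',np.degrees(np.arctan2(V[1],V[0])),lo,hi,hi-lo,'mid from lo',mb+V*(lo+.07),'from hi',mb+V*(hi-.126),'w',np.percentile(s,[1,99]))
for v,u in [(127,322),(181,322),(230,321),]: print(W[v-1:v+2,u-1:u+2].reshape(-1,3).mean(0))
```

```text
4527 0.017900929288143214
yaw 11.831414966221352 -0.07082242878409585 0.1206175684248431 0.19143999720893895 mid from lo [0.43618329 0.10261641] from hi [0.43172016 0.10168146] w [-0.01348564  0.01324299]
[0.48741598 0.11299372 0.01933539]
[0.43342246 0.10128764 0.01926739]
[0.37970644 0.09075177 0.01929496]
```

```bash
python3 -m jog '-1 0 -40 0 0 0 0;-1 0 -80 0 0 0 0;-1 0 -115 0 0 0 0.3;-1 0 -145 0 0 0 0.4;-1 0 -165 0 0 0 0.4;-1 0 -178 0 0 0 0.4;-1 0 -185 0 0 0 0.4;-1 0 -185 0 0 0 0.4' 40
python3 - <<'E'
from h import *
c=snap('wrist','w2.png')
E
```

```text
time_s: 3.25
ee_pos: [0.4337, 0.1014, 0.0035]
eef_rot: [-1.571, -0.001, -2.934]
force: [0.3, 0.4, -1.2]
grip_width: 0.0578
```

View pics/w2.png

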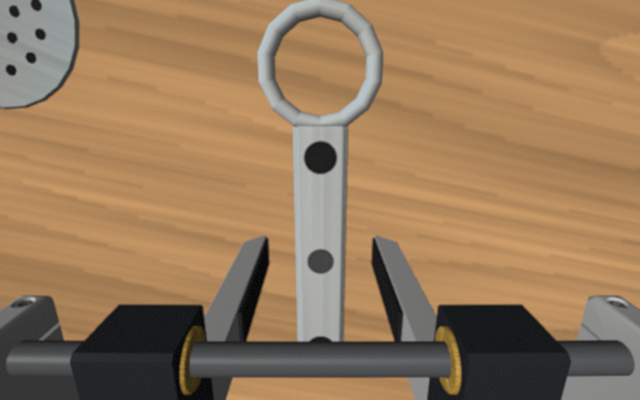

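The jaws straddle the bar, level with the middle hole at (320,262). Closing and lifting.

```bash
python3 -m jog '0 0 0 0 0 0 1;0 0 0 0 0 0 1;0 0 0 0 0 0 1;0 0 0 0 0 0 1;0 0 0 0 0 0 1;0 0 0 0 0 0 1' 45
python3 -m jog '0 0 30 0 0 0 1;0 0 70 0 0 0 1;0 0 110 0 0 0 1;0 0 150 0 0 0 1;0 0 190 0 0 0 1;0 0 220 0 0 0 1;0 0 220 0 0 0 1'
python3 - <<'E'
from h import *
c=snap('wrist','w3.png'); np.savez('w3.npz',**c);
E
```

```text
time_s: 3.8
ee_pos: [0.4345, 0.1017, 0.0049]
eef_rot: [-1.571, 0.001, -2.934]
force: [-1.6, -1.8, 5.0]
grip_width: 0.0263
time_s: 4.38
ee_pos: [0.4363, 0.1021, 0.2307]
eef_rot: [-1.57, 0.01, -2.934]
force: [0.0, -1.3, -0.6]
grip_width: 0.0267
```

View pics/w3.png

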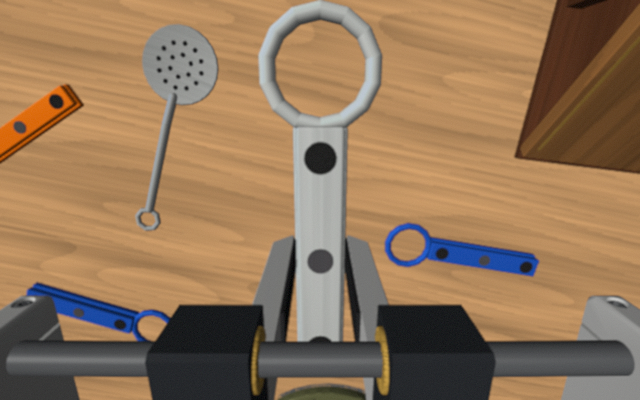

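```bash
cat > tgt.py <<'E'
from h import *
def tool(o): return R.from_euler('xyz',o['eef_rot'])
peg=np.array([.6578,-.186,.1422]); az=np.radians(5.39); ti=np.radians(40)
def frame(az):
    X=np.array([np.cos(ti)*np.cos(az),np.cos(ti)*np.sin(az),np.sin(ti)]);Y=np.array([-np.sin(az),np.cos(az),0]);return np.c_[X,Y,np.cross(X,Y)]
F=frame(az)
# trivet in tool: X=-tool x? at yaw psi: trivet axes -> tool axes
def trivet_R(Rt): # trivet z=-tool y ; trivet y = -tool z (yaw -168 => jaw dir -78)
    M=Rt.as_matrix(); return np.c_[-M[:,0],-M[:,2],-M[:,1]]
def need(o,h,down=0,peg=peg,F=F,mid_t=np.array([0,-.004,0]),ringd=.096):
    cur=trivet_R(tool(o)); Rr=R.from_matrix(F@cur.T)
    goalR=Rr*tool(o)
    mid=peg+F[:,2]*h-F[:,0]*(ringd+down)
    tcp=mid-goalR.apply(mid_t)
    return (tcp-o['ee_pos'])*1000,np.degrees(Rr.as_rotvec()),tcp
E
python3 - <<'E'
from tgt import *
o=get_obs(); print(trivet_R(tool(o)).round(3)); print(o['qpos'])
c=dict(np.load('w3.npz')); W=cloud(c); Rt=tool(o).as_matrix()
L=(W-o['ee_pos'])@Rt*1000
img=c['img'].astype(int); sat=img.max(2)-img.min(2)
m=(sat<30)&(np.abs(W[:,:,2]-.24)<.03); m[240:]=0;m[:,:250]=0;m[:,390:]=0
print(m.sum(), np.nanmedian(L[m],0))
b=m.copy(); b[:135]=0; print('bar',np.nanmedian(L[b],0), np.nanpercentile(L[b],[2,98],axis=0)); A=L[b]; print('slopes dz/dx', np.polyfit(A[:,0],A[:,2],1),'dy/dx',np.polyfit(A[:,0],A[:,1],1))
r=m.copy(); r[120:]=0; print('ring',cv2.fitEllipse(L[r][:,[0,2]].astype(np.float32)), cv2.minEnclosingCircle(L[r][:,[0,2]].astype(np.float32)), np.nanmedian(L[r][:,1]))
print(L[261,320])
for h in (.1,.09): print(need(o,h))
E
```

```text
[[ 0.978 -0.206 -0.006]
 [ 0.206  0.978 -0.001]
 [ 0.006 -0.     1.   ]]
[1.47989703e-01 4.58634743e-02 1.76723606e+00 5.28663951e-05
 1.32276376e+00 1.51099364e+00]
11508 [-68.97310672 -12.41617983  -0.34503434]
bar [-41.02080001 -16.80245378  -0.33999826] [[-65.7568064  -18.43841331 -13.8353002 ]
 [-12.8938795   -6.16649259  12.86891837]]
slopes dz/dx [ 0.00221491 -0.3755696 ] dy/dx [  0.02470665 -14.95237978]
ring ((-97.13093566894531, -0.48620742559432983), (50.0008544921875, 51.815277099609375), 0.31298625469207764) ((-96.7066650390625, -0.4885096251964569), 29.598251342773438) -11.078006662162473
[ -0.31558755 -16.77737458  -0.30149118]
(array([  87.80652841, -300.62381126,  -73.21270993]), array([  5.98379431, -39.23916295,  -6.24656981]), array([ 0.52315014, -0.19870445,  0.15403266]))
(array([  94.20598284, -300.02001159,  -80.87315436]), array([  5.98379431, -39.23916295,  -6.24656981]), array([ 0.52954959, -0.19810065,  0.14637221]))
```

```bash
python3 -m jog '0 -30 0 0.9 -5.6 -0.9 1;0 -60 0 1.7 -11.2 -1.8 1;0 -90 0 2.6 -16.8 -2.7 1;0 -120 0 3.4 -22.4 -3.6 1;0 -140 0 4.3 -28 -4.5 1;0 -150 0 5.1 -33.6 -5.4 1;0 -160 0 6 -39.2 -6.2 1;0 -160 0 6 -39.2 -6.2 1'
python3 - <<'E'
from tgt import *
o=get_obs(); print(trivet_R(tool(o)).round(3)); print(o['qpos'],o['joint_vel'].round(2)); print(need(o,.105,mid_t=np.array([-.0009,-.005,-.0004])))
E
```

```text
time_s: 5.1
ee_pos: [0.4332, -0.0589, 0.2241]
eef_rot: [-1.573, 0.699, -3.051]
force: [0.0, -0.8, -2.1]
grip_width: 0.0267
[[ 0.762 -0.092 -0.641]
 [ 0.069  0.996 -0.06 ]
 [ 0.643  0.002  0.765]]
[-0.41780463 -0.33327412  2.25152954  0.53765293  0.66303647  0.72819291] [ 0.07  0.04 -0.12 -0.3   0.13  0.34]
(array([  86.70641031, -140.45983677,  -67.55068067]), array([-0.1098128 ,  0.04336609,  0.12327797]), array([ 0.51994154, -0.19940896,  0.15651832]))
```

```bash
python3 -m jog '10 -30 -5 0 0 0 1;30 -60 -15 0 0 0 1;50 -90 -25 0 0 0 1;70 -120 -40 0 0 0 1;85 -138 -60 0 0 0 1;87 -140 -68 0 0 0 1;87 -140 -68 0 0 0 1;87 -140 -68 0 0 0 1;87 -140 -68 0 0 0 1'
python3 - <<'E'
from tgt import *
for n in ['wrist','scene','top']:
    c=snap(n,n+'4.png'); np.savez(n+'4.npz',**c)
o=get_obs(); print(trivet_R(tool(o)).round(3)); print(o['qpos'],o['joint_vel'].round(2)); print(need(o,.105,mid_t=np.array([-.0009,-.005,-.0004])))
b=cv2.imread('pics/scene4.png'); a=cv2.imread('pics/top4.png'); 
x=cv2.resize(b[200:340,170:330],(640,560)[::1],interpolation=2)
cv2.imwrite('pics/sc4.png',x); cv2.imwrite('pics/tc4.png',cv2.resize(a[80:240,350:510],(560,560)))
E
```

```text
time_s: 5.85
ee_pos: [0.5201, -0.1981, 0.1561]
eef_rot: [-1.574, 0.698, -3.051]
force: [-1.0, -0.0, -1.9]
grip_width: 0.0267
[[ 0.762 -0.092 -0.641]
 [ 0.07   0.996 -0.06 ]
 [ 0.644  0.001  0.765]]
[-0.64448068  0.12577714  2.02105014  0.84835313  0.61599516  0.21725907] [-0.01  0.    0.    0.01 -0.   -0.01]
(array([-0.32890898, -0.93063498, -0.45033784]), array([-0.06412479,  0.09019801,  0.08506006]), array([ 0.51994154, -0.19940896,  0.15651832]))
```

View pics/wrist4.png

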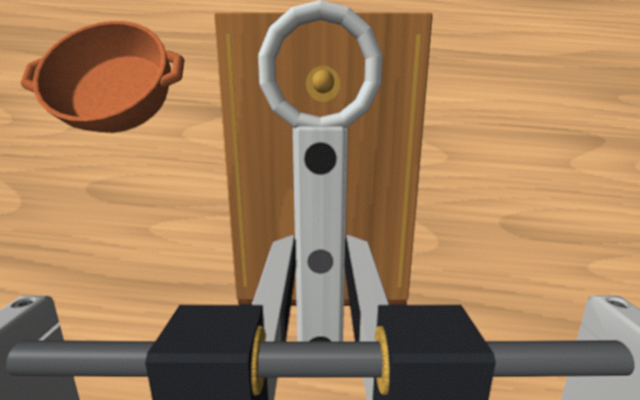

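View pics/sc4.png

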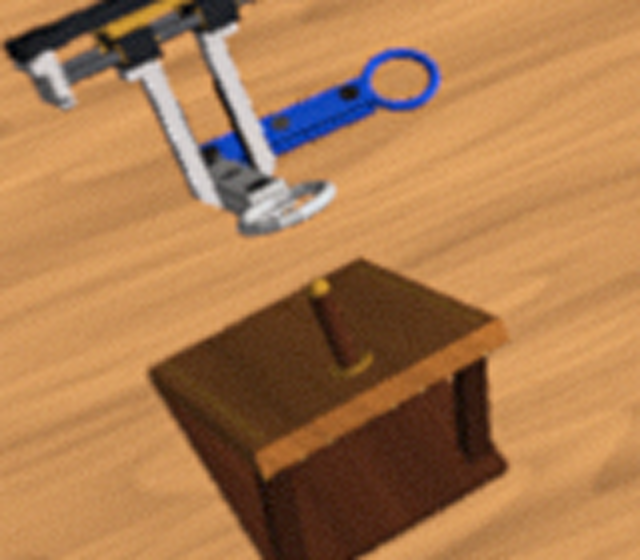

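View pics/tc4.png

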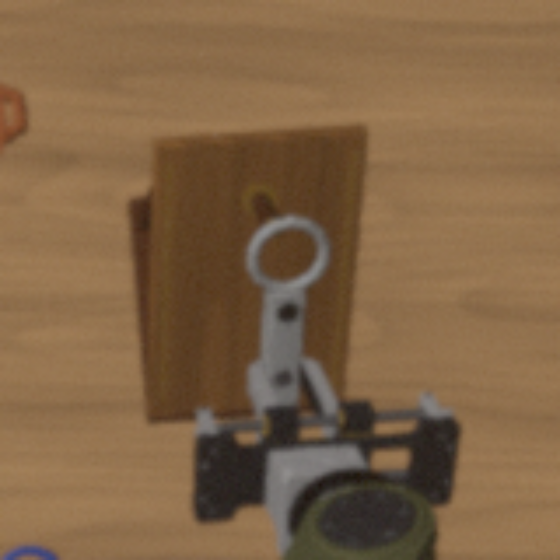

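The wrist view looks down the peg: brass tip at (321,80), ring centre (320,65), board edges symmetric about the bar. I'll measure the relative offset from this view.

Run:
```python
from tgt import *
o=get_obs(); c=dict(np.load('wrist4.npz')); W=cloud(c)
# board plane
m=np.zeros((400,640),bool); m[20:280,225:250]=1; m[20:230,400:420]=1
B=W[m&np.isfinite(W[:,:,2])]; p0=np.median(B,0)
for _ in range(4):
    n=np.linalg.svd(B-p0,full_matrices=False)[2][2]; n*=np.sign(n[2]); B=B[np.abs((B-p0)@n)<.004]; p0=B.mean(0)
print('tilt',np.degrees(np.arccos(n[2])),'az',np.degrees(np.arctan2(-n[1],-n[0])),len(B))
y=np.cross([0,0,1],-n); y=np.cross(n,[0,0,1]);y/=np.linalg.norm(y); x=np.cross(y,n); 
if x[2]<0: x,y=-x,-y
d=(W-p0)@n
print('d at rows', [np.nanmedian(d[78:83,319:324])], 'pegbase by plane:', 'expected base height err',(peg-p0)@n)
t=(d>.045)&(d<.07); t[:50]=0;t[110:]=0;t[:,295:]&=True;t[:,:295]=0;t[:,350:]=0
tp=W[t]; print(t.sum(),'tip med',np.nanmedian(tp,0),'d max',np.nanpercentile(d[t],95)); tm=np.nanmedian(tp,0)
# board rect from cloud
q=np.abs(d)<.004; k,l,s,_=cv2.connectedComponentsWithStats(q.astype(np.uint8)); i=1+s[1:,4].argmax()
BB=(W[l==i]-p0)@np.c_[x,y]; print('board pct',np.nanpercentile(BB,[.3,99.7],axis=0),'tip',(tm-p0)@x,(tm-p0)@y)
# ring
img=c['img'].astype(int); sat=img.max(2)-img.min(2)
r=(sat<30)&(d>.09)&(d<.14); r[122:]=0;r[:,:250]=0;r[:,390:]=0
rp=(W[r]-p0)@np.c_[x,y,n]; cc,rad=cv2.minEnclosingCircle(rp[:,:2].astype(np.float32)); print('ring',cc,rad,'d',np.median(rp[:,2]))
b=(sat<30)&(d>.08)&(d<.15); b[:135]=0;b[240:]=0;b[:,:285]=0;b[:,355:]=0
bp=(W[b]-p0)@np.c_[x,y,n]; print('bar ang deg', np.degrees(np.polyfit(bp[:,0],bp[:,1],1)[0]),'tilt',np.degrees(np.polyfit(bp[:,0],bp[:,2],1)[0]), np.median(bp,0))
print(x,y,n)
```

```text
tilt 40.69077310279202 az 5.09484343749112 3827
d at rows [np.float64(0.05658049453770217)] pegbase by plane: expected base height err -0.0019314913150858776
415 tip med [ 0.61778492 -0.1900997   0.18308105] d max 0.05716498499043149
board pct [[-0.18776964 -0.08560227]
 [ 0.05517863 -0.02614172]] tip 0.005823832390759555 -0.005946700747979243
ring (0.010096305049955845, -0.004696396179497242) 0.029751894995570183 d 0.10514304456039245
bar ang deg 0.27848953630539464 tilt 0.5366622093557888 [-0.04522481 -0.00486592  0.11183816]
[0.75524358 0.06733518 0.65197631] [-0.08880465  0.99604906  0.        ] [-0.64940039 -0.05789853  0.75823934]
```

```bash
python3 -m jog '-3 -1 -3 0 0 0 1;4 0 -11 0 0 0 1;10 1 -18 0 0 0 1;17 1 -26 0 0 0 1;23 2 -33 0 0 0 1;30 2 -41 0 0 0 1;36 2 -48 0 0 0 1;36 2 -48 0 0 0 1;36 2 -48 0 0 0 1'
python3 - <<'E'
from tgt import *
c=snap('wrist','w5.png'); snap('scene','s5.png')
o=get_obs(); print(o['ee_pos'],trivet_R(tool(o)).round(3)[:,2],o['qpos'].round(2),o['force'])
b=cv2.imread('pics/s5.png'); cv2.imwrite('pics/sc5.png',cv2.resize(b[200:340,170:330],(640,560),interpolation=2))
E
```

```text
time_s: 6.75
ee_pos: [0.5562, -0.1962, 0.1085]
eef_rot: [-1.573, 0.699, -3.05]
force: [-0.2, -0.6, -2.2]
grip_width: 0.0267
[ 0.55620578 -0.19648004  0.10924887] [-0.641 -0.06   0.765] [-0.59  0.27  1.98  0.97  0.52  0.11] [-0.16574051 -0.26726297 -2.00453789]
```

View pics/w5.png

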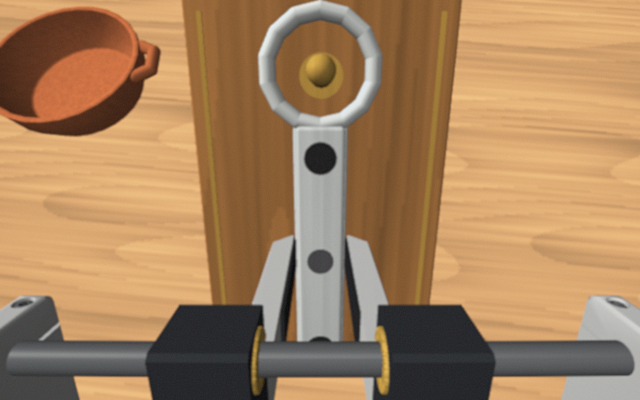

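View pics/sc5.png

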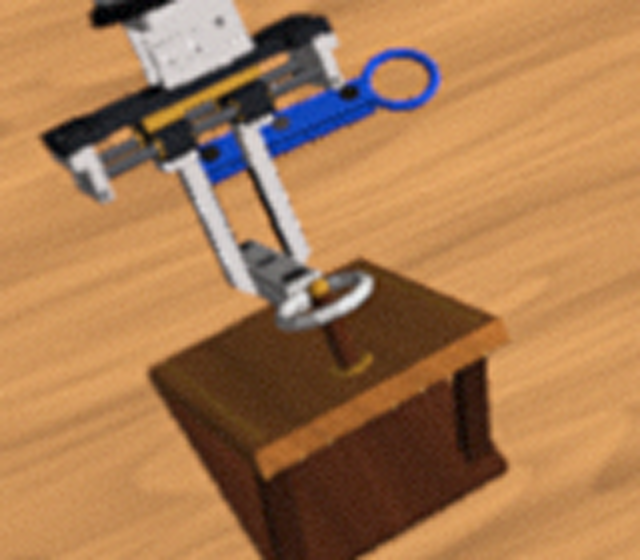

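The peg tip (321,68) is inside the ring, near its centre. Continuing along the peg.

```bash
python3 -m jog '4 0 -5 0 0 0 1;8 1 -10 0 0 0 1;12 1 -15 0 0 0 1;17 1.6 -20 0 0 0 1;17 1.6 -20 0 0 0 1;17 1.6 -20 0 0 0 1'
cat > chk.py <<'E'
from tgt import *
import sys
k=sys.argv[1]
c=snap('wrist','w%s.png'%k); snap('scene','s%s.png'%k); W=cloud(c)
b=cv2.imread('pics/s%s.png'%k); cv2.imwrite('pics/sc%s.png'%k,cv2.resize(b[200:340,170:330],(640,560),interpolation=2))
o=get_obs()
img=c['img'].astype(int); sat=img.max(2)-img.min(2)
m=np.zeros((400,640),bool); m[20:240,200:250]=1; m[20:230,390:430]=1; m&=sat>30
m&=np.isfinite(W[:,:,2]); B=W[m]
n=F[:,2]; p0=np.median(B,0)
for _ in range(5):
    B=B[np.abs((B-p0)@n)<.006]; p0=B.mean(0); n=np.linalg.svd(B-p0,full_matrices=False)[2][2]; n*=np.sign(n[2])
d=(W-p0)@n; x=np.array([0,0,1])-n*n[2]; x/=np.linalg.norm(x); y=np.cross(n,x)
b=(sat<30); b[:135]=0;b[240:]=0;b[:,:300]=0;b[:,340:]=0
bp=(W[b]-p0)@np.c_[x,y,n]; bp=bp[np.abs(bp[:,2]-np.nanmedian(bp[:,2]))<.004]
print('tilt/az',np.degrees(np.arccos(n[2])),np.degrees(np.arctan2(-n[1],-n[0])),'bar top d',np.median(bp[:,2]),'ang',np.degrees(np.polyfit(bp[:,0],bp[:,1],1)[0]),'tilt',np.degrees(np.polyfit(bp[:,0],bp[:,2],1)[0]))
print(o['ee_pos'],o['force'],o['time_s'])
E
python3 chk.py 6
```

```text
time_s: 7.35
ee_pos: [0.5733, -0.1946, 0.0887]
eef_rot: [-1.573, 0.699, -3.05]
force: [0.3, -0.3, -2.2]
grip_width: 0.0266
tilt/az 40.05098286685669 5.1717208590459345 bar top d 0.02577086977685289 ang 0.021481887712817966 tilt 0.274253506754294
[ 0.57320921 -0.19482858  0.08926127] [ 0.27252965  0.03733252 -1.28066467] 7.45
```

View pics/w6.png

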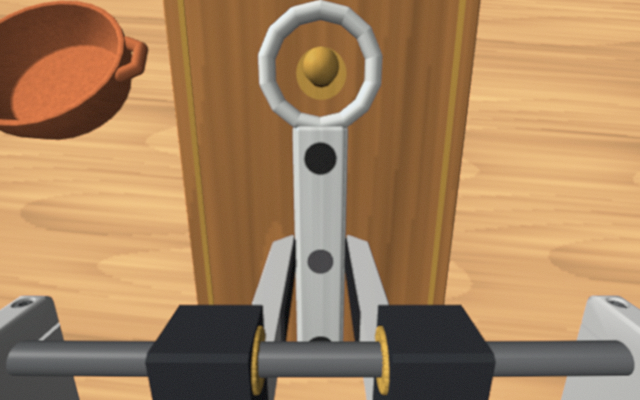

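```bash
python3 -m jog '2 0 -2 0 0 0 1;3 0 -4 0 0 0 1;4.5 0.4 -5.4 0 0 0 1;4.5 0.4 -5.4 0 0 0 1;4.5 0.4 -5.4 0 0 0 1'
python3 chk.py 7
python3 -m jog '-2 0 -2 0 0 0 1;-4 0 -3.4 0 0 0 1;-6 -0.5 -5 0 0 0 1;-6 -0.5 -5 0 0 0 1;-6 -0.5 -5 0 0 0 1'
python3 chk.py 8
```

```text
time_s: 7.87
ee_pos: [0.5777, -0.1944, 0.0837]
eef_rot: [-1.572, 0.7, -3.05]
force: [0.4, 0.0, -1.8]
grip_width: 0.0269
tilt/az 40.05561755796757 5.155162456282377 bar top d 0.019131169989596748 ang 0.06484982491015746 tilt 0.30484759874421874
[ 0.57769637 -0.19445214  0.08385265] [ 0.41377049  0.92747847 -2.06139706] 7.9667
time_s: 8.38
ee_pos: [0.5715, -0.195, 0.0788]
eef_rot: [-1.572, 0.7, -3.05]
force: [-0.4, -0.5, -3.1]
grip_width: 0.0271
tilt/az 40.063825468763234 5.157725403835832 bar top d 0.01933878316028184 ang 0.0610599180385576 tilt 0.2677590729743882
[ 0.57173655 -0.19498051  0.07892432] [-0.30057048  0.12925695 -3.47979353] 8.4833
```

View pics/w8.png

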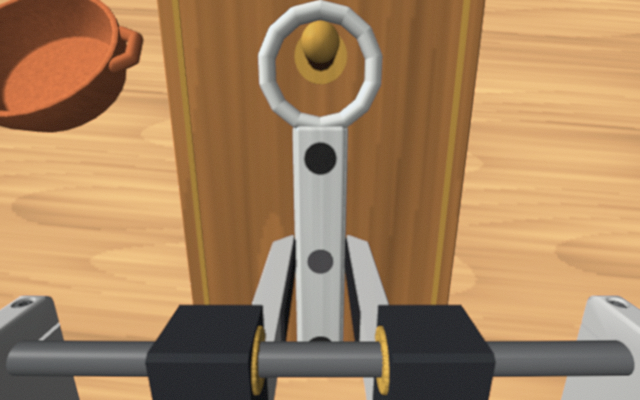

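View pics/sc8.png

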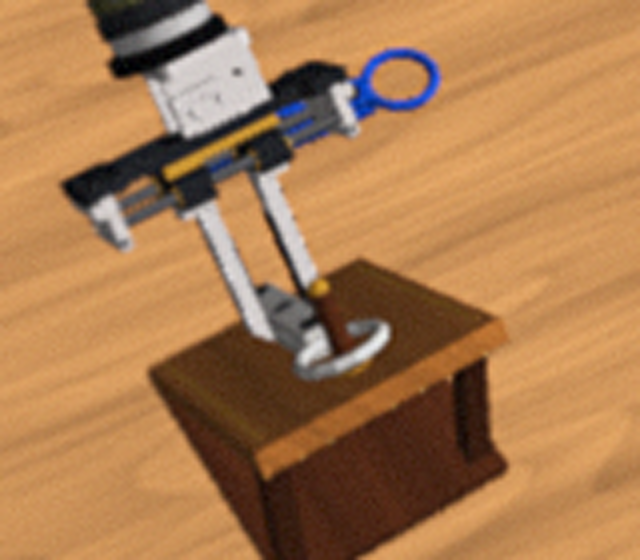

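```bash
python3 -m jog '1 0 -1 0 0 0 1;-1 0 -3 0 0 0 1;-3 -0.3 -4.7 0 0 0 1;-3 -0.3 -4.7 0 0 0 1;-3 -0.3 -4.7 0 0 0 1'
python3 chk.py 9
```

```text
time_s: 8.9
ee_pos: [0.5686, -0.1955, 0.0743]
eef_rot: [-1.572, 0.7, -3.05]
force: [-3.4, -0.7, 3.0]
grip_width: 0.0268
tilt/az 40.08038514058984 5.166941871662893 bar top d 0.018061732552462708 ang 0.058294253785837864 tilt 0.5934915740018081
[ 0.56862698 -0.1954677   0.07429586] [-4.68040363 -0.79438736  4.70390798] 9.0
```

View pics/w9.png

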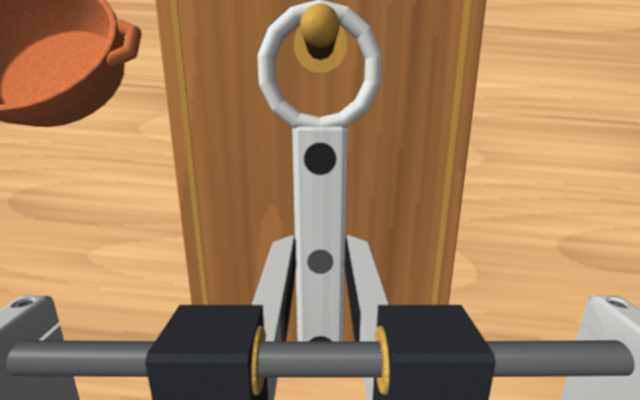

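The bar has reached the board: its top face is 18.1 mm above it, and the force along the board normal is rising. I'll shift a few mm further down-slope to bring the ring against the peg, then open.

```bash
python3 -m jog '-1.5 -0.2 -1.2 0 0 0 1;-3 -0.3 -2.5 0 0 0 1;-4 -0.4 -3.3 0 0 0 1;-4 -0.4 -3.3 0 0 0 1'
python3 chk.py 10
```

```text
time_s: 9.33
ee_pos: [0.5659, -0.1962, 0.0725]
eef_rot: [-1.57, 0.703, -3.049]
force: [8.6, 1.6, 6.4]
grip_width: 0.027
tilt/az 40.07102720330623 5.153233728508406 bar top d 0.018297222938206924 ang 0.09449996486708225 tilt 0.45527747997881923
[ 0.5659739  -0.19612037  0.07249789] [9.1755247  2.08230633 6.17445645] 9.4333
```

View pics/w10.png

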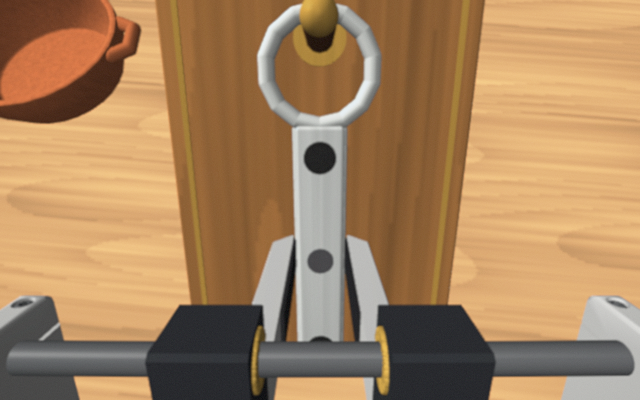

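The ring now bears on the peg (about 11 N up-slope). I'll back off 1 mm and open, then look before retracting.

```bash
python3 -m jog '1 0 1 0 0 0 1;1 0 1 0 0 0 0.6;1 0 1 0 0 0 0.4;1 0 1 0 0 0 0.3;1 0 1 0 0 0 0.3;1 0 1 0 0 0 0.3'
python3 chk.py 11
```

```text
time_s: 9.93
ee_pos: [0.5668, -0.1961, 0.0732]
eef_rot: [-1.571, 0.703, -3.049]
force: [-0.3, -0.3, -0.4]
grip_width: 0.0568
tilt/az 40.06787640195035 5.153389299883946 bar top d 0.018085808067314704 ang 0.09274241417422951 tilt 0.5275522999202118
[ 0.56687523 -0.19610205  0.0733684 ] [ 0.52189061 -0.57471172  0.05371175] 10.0333
```

View pics/w11.png

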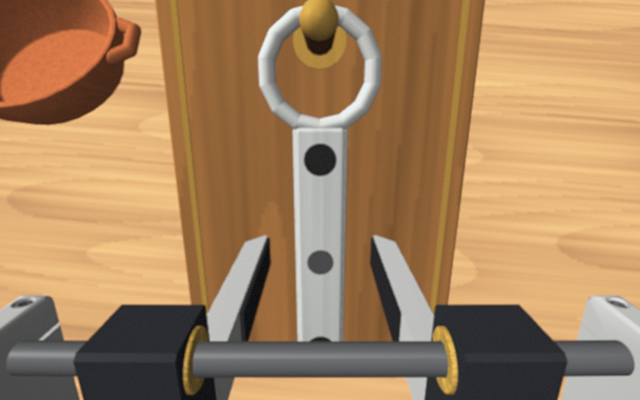

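Released and the trivet stayed put, with the jaws clear on both sides. Retracting along the board normal.

```bash
python3 -m jog '-4 0 5 0 0 0 0.3;-12 -1 14 0 0 0 0.3;-25 -2 30 0 0 0 0.3;-40 -4 48 0 0 0 0.3;-60 -5 72 0 0 0 0.3;-80 -7 96 0 0 0 0.3;-95 -9 114 0 0 0 0.3;-95 -9 114 0 0 0 0.3;-95 -9 114 0 0 0 0.3'
python3 -m jog '-40 0 20 0 0 0 0.3;-40 0 20 0 0 0 0.3;-40 0 20 0 0 0 0.3;-40 0 20 0 0 0 0.3;-40 0 20 0 0 0 0.3;-40 0 20 0 0 0 0.3;-40 0 20 0 0 0 0.3'
python3 chk.py 12
python3 - <<'E'
from tgt import *
c=snap('top','t12.png');a=c['img'][:,:,::-1]; cv2.imwrite('pics/tc12.png',cv2.resize(a[80:260,280:500],(660,540)))
W=cloud(c)
for t in ['skimmer','cazuela']:
    for m in masks_of(t,'top')[:1]: print(t,m['extent'],np.nanmedian(W[m['mask']],0))
E
```

```text
time_s: 10.78
ee_pos: [0.4717, -0.2056, 0.1883]
eef_rot: [-1.568, 0.704, -3.049]
force: [0.1, -0.8, 0.2]
grip_width: 0.0658
time_s: 11.37
ee_pos: [0.4321, -0.2053, 0.2077]
eef_rot: [-1.569, 0.704, -3.048]
force: [-1.6, -0.3, 0.3]
grip_width: 0.0657
tilt/az 0.32569670000628836 10.000993289717504 bar top d 0.07057212860882367 ang -11.518746376392269 tilt 10.337033025257222
[ 0.43194255 -0.20541215  0.20793796] [ 0.62347207 -0.21525432 -0.5469447 ] 11.4667
skimmer [237.7, 176.6, 269.3, 261.0] [0.51026323 0.28724373 0.00672442]
cazuela [291.4, 89.8, 355.5, 139.0] [0.7471009  0.07745042 0.0119427 ]
```

View pics/w12.png

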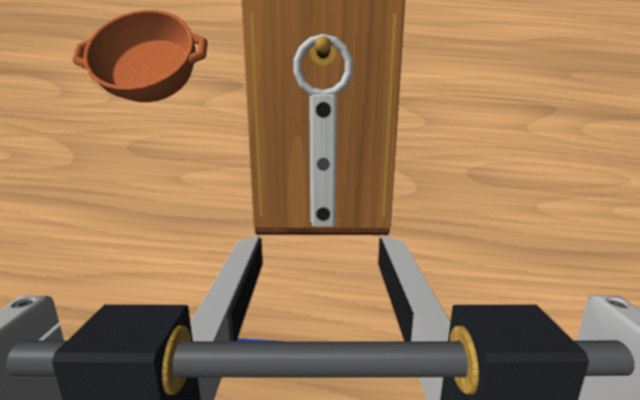

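View pics/sc12.png

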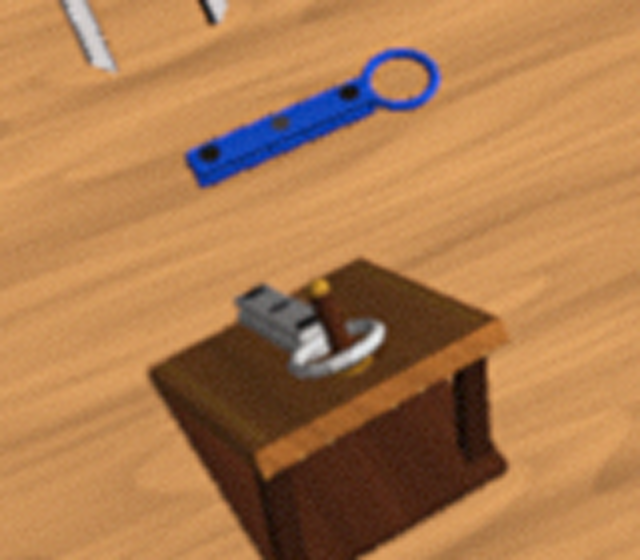

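View pics/tc12.png

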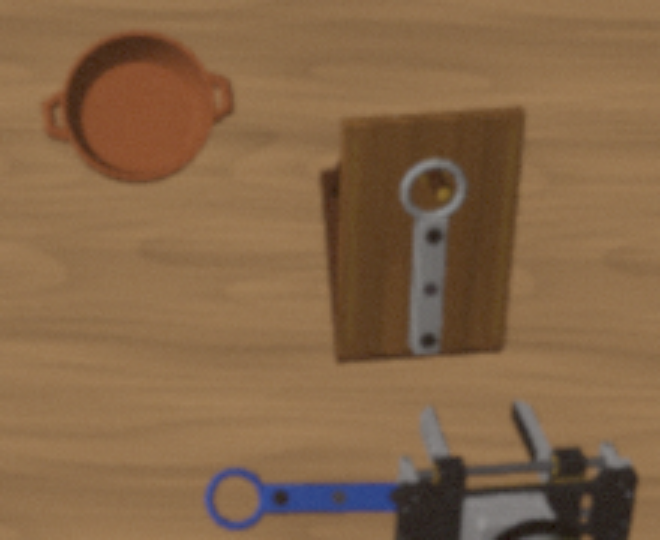

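The bar runs straight down the board with its ring round the peg, and the robot is clear. In this last view the plane check landed on the table, so I'll redo it with the right mask.

Run:
```python
from tgt import *
c=snap('wrist','w13.png'); W=cloud(c); img=c['img'].astype(int); sat=img.max(2)-img.min(2)
m=np.zeros((400,640),bool); m[20:220,264:290]=1; m[20:220,355:380]=1
B=W[m&np.isfinite(W[:,:,2])]; p0=np.median(B,0); n=F[:,2]
for _ in range(4):
    B=B[np.abs((B-p0)@n)<.006]; p0=B.mean(0); n=np.linalg.svd(B-p0,full_matrices=False)[2][2]; n*=np.sign(n[2])
x=np.array([0,0,1])-n*n[2]; x/=np.linalg.norm(x); y=np.cross(n,x)
b=(sat<30); b[:120]=0;b[205:]=0;b[:,:305]=0;b[:,342:]=0
bp=(W[b]-p0)@np.c_[x,y,n]; bp=bp[np.abs(bp[:,2]-np.median(bp[:,2]))<.003]
print(np.degrees(np.arccos(n[2])),np.median(bp[:,2]),np.degrees(np.polyfit(bp[:,0],bp[:,1:],1)[0]))
print(get_obs()['time_s'],hand_in())
```

```text
return _methods._mean(a, axis=axis, dtype=dtype,
  ret = ret.dtype.type(ret / rcount)
Traceback (most recent call last):
TypeError: expected non-empty vector for x
```

Run:
```python
from tgt import *
c=snap('wrist','w14.png'); W=cloud(c); img=c['img'].astype(int); sat=img.max(2)-img.min(2)
m=np.zeros((400,640),bool); m[20:220,264:290]=1; m[20:220,355:380]=1
B=W[m&np.isfinite(W[:,:,2])]; p0=np.median(B,0); n=F[:,2]
for _ in range(4):
    B=B[np.abs((B-p0)@n)<.006]; p0=B.mean(0); n=np.linalg.svd(B-p0,full_matrices=False)[2][2]; n*=np.sign(n[2])
x=np.array([0,0,1])-n*n[2]; x/=np.linalg.norm(x); y=np.cross(n,x)
b=(sat<30)&np.isfinite(W[:,:,2]); b[:120]=0;b[205:]=0;b[:,:305]=0;b[:,342:]=0
bp=(W[b]-p0)@np.c_[x,y,n]; bp=bp[np.abs(bp[:,2]-np.median(bp[:,2]))<.003]
print(np.degrees(np.arccos(n[2])),np.median(bp[:,2]),np.degrees(np.polyfit(bp[:,0],bp[:,1:],1)[0]))
print(get_obs()['time_s'])
```

```text
40.097299760133296 0.017894283249530435 [ 0.02012084 -0.07147836]
11.7167
```

```bash
python3 -c "
from station import hand_in; print(hand_in())"
```

```text
the job is handed in; nothing more can be done
None
```

I hung the aluminium trivet on the peg and handed the job in at about 11.7 s of the 38 s limit. I gripped the bar at its middle, slid the ring down the peg to the board, brought the ring against the peg, let go and backed the gripper away.

- **Trivet:** in the last wrist picture its top face is 17.9 mm above the board, against a thickness of 18 mm. It lies flat to about 0.1° and points straight down the slope to within 0.1°. The ring is round the peg.
- **Bystanders:** the skimmer and cazuela read within about 2 mm of where they first stood, which is within measuring error.
- **Forces:** the readings at the end of each move stayed at about 11 N or less, and the gripper touches nothing.

**Checks that failed or disagreed:**
- After I backed away, one automatic check fitted its plane to the table instead of the board, and a second stopped on missing depth values. The corrected check gave the figures above.
- The top and scene cameras differed by about 5 mm on the trivet and 3 mm on the peg, so I used the wrist camera to settle both.

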